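# Index the spigot carousel and load the hexagonal spigot

## Robot

A 6-joint arm with a two-finger parallel gripper is mounted at the origin on the work surface. World frame = base frame: x ahead of the robot, y to its left, z up, the work surface at z = 0. Lengths are in m, angles in rad, forces in N, time in s.
With the tool pointing down it reaches from about 0.35 to 0.775 m from the base axis. Payload 7.3 kg.
Tool frame: the origin (TCP) lies on the centre line of the jaws, within the pads' length; the fingertips stand 14 mm ahead of it and the grasp point (between the pads) lies 5 mm behind it; z points along the fingers, y is the direction in which the jaws open and shut (so a half turn about z gives the same grasp; the last joint's range is limited). The gripper opens to 92 mm and grips with 3 to 60 N. Pads are 19 mm wide; open, the fingers measure 130 mm over their backs; the gripper's body (75 mm by 190 mm) begins 47 mm behind the grasp point.
Start: joints at [-1.418, 0.342, 1.524, -0, 1.275, -0.146], TCP at [0.155, -0.502, 0.241] pointing down, gripper open.
Joint ranges: [-2.53, 2.53], [-0.77, 2.02], [0.04, 2.7], [-1, 4.14], [0.28, 2.66], [-3.11, 3.11]. Speed limits (rad/s): [2.57, 2.57, 3.14, 3.14, 3.14, 3.14].

## Interface

Orientations are given as [roll, pitch, yaw] about the fixed x, y, z axes, in that order (R = Rz(yaw) Ry(pitch) Rx(roll)).
In Python, from cell import telemetry, cams, robot gives the robot as it stands.
- The arm moves only by the tool servo_tool, never from a script. Its argument "targets" is text: rows parted by semicolons, each of 4 numbers parted by spaces: the shift along the tool's x, y, z in mm, then the turn about the tool's z in rad. In form: x y z yaw; .... A call has 1 to 20 rows; each row shifts and turns the pose as measured when the row begins, along the tool's axes as they then stand; what a row does not reach is not made up. A row lasts 1/8 s, in which the tool goes at most 62.5 mm and 10.7 degrees, less where a joint would pass 70% of its speed; a pose out of reach is approached as far as the arm can. A call with a gripper value outside its range is refused whole. "hand" is the opening, from 0 (shut) to 1 (fully open), set as the call begins (left out, the last holds). The fingers move at their own pace and stop on an object; "squeeze" is the grip in N (left out, the last holds). Time passes only in rows, so rows that do not move let the fingers close. It gives the time, the measured TCP pose, the force and the opening at its end, in the units of the state.
- telemetry.observe(): the state, without advancing time (a new reading comes with each control period).
- cams.read_camera(name): name is "scene" or "top" or "wrist"; returns a dict with "color" (400x640x3 uint8, red, green, blue), "K" (3x3 intrinsics, pixels), "R" (3x3) and "t" (3): a world point X has camera coordinates R X + t. Camera axes: x right, y down, z forward; pixel columns grow to the right and rows downward; lengths in m; the calibration is good to about 2 mm. The wrist camera is an equidistant fisheye: a pixel r from the principal point sees the ray r / f radians off the axis. A picture is of the moment at which its call begins. There is no depth.
- robot.hand_in(): hands the job in, once; it reports no verdict.
Trained networks look in a picture, given as the dict that the camera call returned (one of the last four; its "shot" number tells which), for a name from the list of things; names that differ only in an ending like _2 or _b are one class to them, and where a whole thing is asked for, a point or a joint stands for the part that bears it (a point fixed in the world has none). Each returns a list of dicts, best first, with "score" (0 to 1); they miss things now and then, are a little off and sometimes report something else, mostly with a low value. They report only what shows in the picture. A call takes as long as a camera call. They do not tell look-alikes from the thing itself.
- cams.cut_out(picture, query): "region" (400x640 bool, what is visible of it) and "extent" ([centre column, centre row, width, height] in pixels, round what is visible of it).
The state is a dict: "time": time; "qpos": joint angles; "qvel": joint speeds; "joint_efforts": joint torques, N m; "tool_pos": TCP position; "tool_rot": TCP orientation; "contact_force": force on the tool from outside, world axes, zero at the start; "torque": the same for the moment, N m; "opening": finger opening in m.
Only numpy, scipy, OpenCV 4.12 (cv2) and the standard library are available. Lean on these libraries where they do the work, as an engineer would, in place of code of your own. Each camera call takes 0.05 s, during which the arm holds its last target.

## Task

Pull up the knob of the sprung index pin on the carousel, turn the tray by it and let the pin drop fully home into the hole beside the little upright post, which brings the six-sided nest out from under the clear guard. Then set the spigot with the six-sided foot down into that six-sided nest, flat and upright, without dropping it, and let go. Leave the other two spigots, and the loose things on the bench (rubber foot, remote control, tape roll, screwdriver, carton), where they are.

Things in the scene. Friction and masses are not known exactly. Their poses are not given: they have to be found in the camera images.
- carousel: Fixed indexing carousel: grey round base plate, 310 mm diameter, 20 mm high; origin at the centre of its underside, z up on the tray's axis. 12 index holes in its top, 30 degrees apart, on a circle of 115 mm radius, at 0, 30, 60.. degrees from its x axis. At the start the pin is in the hole at 180 degrees (carousel -x)
- tray (a joint): Angle of the tray (grey 200 mm disc on the base, top 36 mm above the bench, with an ear over the holes that carries the pin) about the carousel's z, rad: 0 at the start, positive counter-clockwise from above, stops at -2.3 and 2.3. The pin stands at carousel angle pi + this value. Light friction, about 1 N at the knob
- plunger (a joint): Height of the sprung index pin, m: 0 fully home in a hole, 0.009 resting on the plate between holes, 0.016 drawn to its stop; the tray turns freely above 0.010. The spring presses down with 4 N (home) to 7.5 N (stop). Pin 9 mm thick with a round end, holes 11.5 mm wide: released within about 3 mm of a hole it snaps home by itself
- knob_grip (a point): Grip point on the axis of the pin's black knob, 76 mm above the bench while the pin is home. Upright cylinder, 24 mm diameter, from 57 to 88 mm above the bench with the pin home, 115 mm from the tray's axis; it rises with the pin and spins freely on it, so the hand need not turn with the tray
- post_foot (a point): Foot (centre, on top of the base plate) of the marker post: steel, 10 mm thick with a 16 mm ball on top, 26 mm tall, 145 mm from the carousel's axis, just outside the hole that the pin must go into (same direction from the axis; 90 or 120 degrees either way from the start hole). Three other holes have flat 3 mm caps there instead
- hex_nest (a point): Centre of the floor of the six-sided nest on the tray, 36 mm above the bench, 60 mm from the tray's axis, opposite the pin. z up, x points away from the tray's axis, at right angles to two of the six walls. 50 mm across flats inside; black walls 8 mm high, 5 mm thick, open at the top. Turns with the tray, which also has a square and a round nest
- hex_centre (a point): Loose spigot to be loaded, 60 to 130 g: six-sided aluminium foot, 46 mm across flats, 10 mm thick, with an upright six-sided steel stud, 16 mm across flats, from 10 to 42 mm above the underside; 46 mm tall in all. Point on its axis, 23 mm above its underside; x is at right angles to a pair of flats of both foot and stud
- square_centre (a point): Spigot that must stay where it is: same stud, but the foot is a 42 mm square, 10 mm thick. Point on its axis, 23 mm above its underside
- round_centre (a point): Spigot that must stay where it is: same stud, but the foot is a round disc of 48 mm diameter, 10 mm thick. Point on its axis, 23 mm above its underside
- rubber_foot: Loose bystander among the spigots: black rubber cone foot, 34 mm diameter, 16 mm high; origin at the centre of its underside
- remote: Loose bystander: black remote control, 140 x 44 x 18 mm, long along its x; origin at the centre of its underside
- tape_roll: Loose bystander: roll of pale paper tape lying flat, 84 mm outside, 60 mm inside, 24 mm high; origin at the centre of its underside
- screwdriver: Loose bystander: screwdriver lying along its x, about 200 mm long
- carton: Loose bystander: upright white carton, 75 x 110 x 150 mm high; origin at the centre of its underside
- bin_a: Fixed bystander: small open red parts bin, 125 x 100 x 55 mm high, behind the spigots; origin at the centre of its underside
- guard_mid (a point): Middle of the top of the fixed clear guard, 96 mm above the bench: a 4 mm plate 115 mm along the carousel's x (45 to 160 mm from its axis) by 80 mm along its y, on two posts at its outer end. Nothing can be lowered through it; the six-sided nest starts under it
Not all that is in view belongs to the job. Leave any yellow look-alike of the part that bears hex_centre alone.

How it is judged:
On the way, in this order (a step that is already met when the one before it is completed fails the run):
1. the index pin is drawn clear of its hole (value of joint plunger above 0.009 m), for 0.1 s.
2. the tray has been turned and the pin is fully home in the hole beside the post (value of joint plunger below 0.0025 m and horizontal distance between knob_grip and post_foot below 0.036 m), for 0.2 s.
3. the hexagonal spigot is seated in the hexagonal nest, with the pin still home there (value of joint plunger below 0.0025 m and horizontal distance between hex_centre and hex_nest below 0.005 m and z of hex_centre in the frame of hex_nest below 0.0255 m and angle between hex_centre's own z axis and vertical below 0.06 rad), for 0.2 s.
At the end, for the whole second after the job is handed in: The index pin is home (within 2.5 mm) in the hole beside the post (knob axis within 36 mm of the post, horizontally), the hexagonal spigot stands in the hexagonal nest (centre within 5 mm, foot within 2.5 mm of the nest floor, tilt under 0.06 rad), and the tray is at rest (all of step 3 and horizontal distance between knob_grip and post_foot below 0.036 m and z of hex_centre in the frame of hex_nest above 0.02 m and velocity of joint tray between -0.05 and 0.05 rad/s); the robot touches nothing.
It fails at once if the hexagonal spigot is dropped (falls at more than 0.4 m/s out of the fingers) (linear speed of hex_spigot above 0.4 m/s and contact force between hex_spigot and the fingers below 0.05 N).
It fails at once if another spigot is moved by more than 20 mm (distance of any of square_centre, round_centre from where it was at the start of the episode above 0.02 m).
It fails at once if a loose bystander is moved by more than 20 mm (distance of any of rubber_foot, remote, tape_roll, screwdriver, carton from where it was at the start of the episode above 0.02 m).
It also fails if it takes over 58 s, if anything falls off the work surface, if the arm or the gripper's body presses on something with over 40 N, if the wrist force passes 120 N, or if a joint passes its speed limit or range.

## Working session

There is one attempt and no reset: what is moved stays moved. The work goes in short steps, Python scripts to look and compute and a tool call to move; the robot and the scene stay as the last step left them, time stands still between calls to the robot, and variables do not carry over. Pictures are saved under pics/ and viewed, and the job is handed in when it is done.

Besides the shell and the picture viewer there is one more tool, called after "Call:" as name(argument=value, ...), one argument or row to a line, values as JSON. servo_tool: Moves the arm, as the interface text tells. Its arguments: {"type":"object","properties":{"targets":{"type":"string"},"hand":{"type":"number"},"squeeze":{"type":"number"}},"required":["targets"]}

```bash
ls; mkdir -p pics; python3 - <<'E'
from cell import telemetry,cams,robot
import cv2,numpy as np,pickle
s=telemetry.observe();print(s)
for n in ["scene","top","wrist"]:
    p=cams.read_camera(n);pickle.dump(p,open(f"pics/{n}0.pkl","wb"))
    cv2.imwrite(f"pics/{n}0.png",p["color"][:,:,::-1]);print(n,p["K"].tolist(),p["R"].tolist(),p["t"].tolist())
E
```

```text
pics
{'time': 0.0, 'qpos': array([-1.41799747e+00,  3.42701847e-01,  1.52501658e+00,  5.10488062e-06,
        1.27539769e+00, -1.45994612e-01]), 'qvel': array([ 0.00048474, -0.00064773, -0.00180668, -0.00035357, -0.00090714,
        0.0004874 ]), 'joint_efforts': array([ 1.25572511e-03, -4.31237555e+01, -2.44221461e+01,  7.17766816e-02,
        5.59993798e-02, -1.49257453e-04]), 'tool_pos': array([ 0.15450892, -0.50134524,  0.24005594]), 'tool_rot': array([-3.14008611e+00, -2.26457404e-04,  2.98791813e-01]), 'contact_force': array([-0.0229473 , -0.8390631 , -0.05870797]), 'torque': array([ 0.05690817,  0.01907465, -0.00441294]), 'opening': 0.09198918716596483}
scene [[498.7824316928908, 0.0, 323.7306804435413], [0.0, 498.7824316928908, 202.83096084714163], [0.0, 0.0, 1.0]] [[-0.7633245332107641, 0.6460133134286035, 0.0015671220649906583], [0.44424741617490493, 0.5266775591618355, -0.7247447701758549], [-0.4690201383954534, -0.5525192734632238, -0.6890156473050384]] [0.41797148675764945, -0.15454296192661626, 1.7787669259573342]
top [[365.6793673955381, 0.0, 319.4115892761031], [0.0, 365.6793673955381, 202.62066655657054], [0.0, 0.0, 1.0]] [[-0.01955307488384882, -0.9991695661120757, -0.03574710363082633], [-0.9976098573731512, 0.02186760734538756, -0.06554677887515904], [0.06627405023467066, 0.03438002187891089, -0.9972089873046163]] [0.028684081698623878, 0.5465791828394256, 0.9389867617445744]
wrist [[309.70691628693146, 0.0, 318.2333532022641], [0.0, 309.70691628693146, 195.8275603759081], [0.0, 0.0, 1.0]] [[0.29477879104897897, -0.9555631305937785, -0.0021372406325485495], [-0.9109245100247526, -0.2816825870372808, 0.3014489296649606], [-0.28865550641529064, -0.08691388617363652, -0.953479929000254]] [-0.5240093761082545, -0.03883936396246981, 0.3925706822514423]
```

View pics/scene0.png

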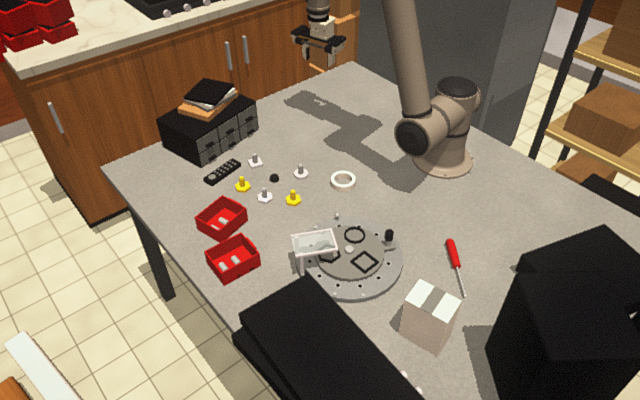

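View pics/top0.png

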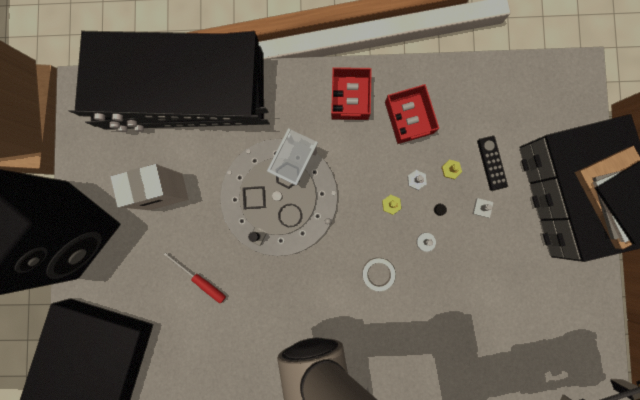

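View pics/wrist0.png

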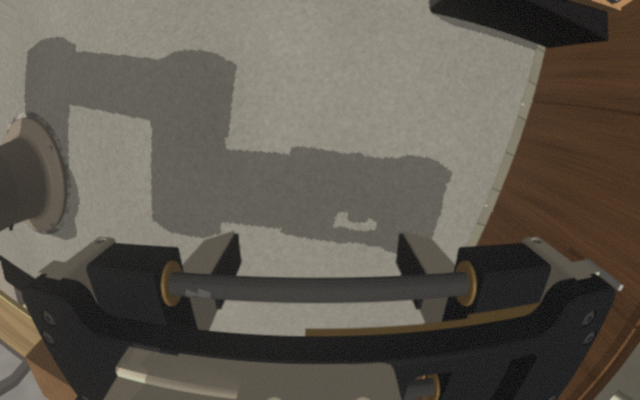

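The top picture shows three white spigots at (417,179), (484,208) and (426,242), and yellow look-alikes at (452,169) and (391,204). The carousel is near (280,197), the knob at (254,237). I'll enlarge these areas.

```bash
cat > h.py <<'E'
import numpy as np,cv2,pickle
from scipy.spatial.transform import Rotation as Ro
def ray(p,u,v,fish=False):
    K=p["K"];R=np.array(p["R"]);t=np.array(p["t"])
    x=(u-K[0][2])/K[0][0];y=(v-K[1][2])/K[1][1]
    if fish:
        r=np.hypot(x,y);d=np.array([np.sin(r)*x/max(r,1e-9),np.sin(r)*y/max(r,1e-9),np.cos(r)])
    else: d=np.array([x,y,1.])
    return -R.T@t,R.T@d
def atz(p,u,v,z,fish=False):
    c,d=ray(p,u,v,fish);return c+d*(z-c[2])/d[2]
def proj(p,X,fish=False):
    K=p["K"];c=np.atleast_2d(X)@np.array(p["R"]).T+np.array(p["t"])
    if fish:
        rr=np.hypot(c[:,0],c[:,1]);th=np.arctan2(rr,c[:,2]);x=c[:,0]/np.maximum(rr,1e-9)*th;y=c[:,1]/np.maximum(rr,1e-9)*th
    else: x=c[:,0]/c[:,2];y=c[:,1]/c[:,2]
    return np.c_[x*K[0][0]+K[0][2],y*K[1][1]+K[1][2]]
def crop(p,u0,v0,w,h,s,fn):
    im=np.ascontiguousarray(p["color"][v0:v0+h,u0:u0+w,::-1]);cv2.imwrite(fn,cv2.resize(im,None,fx=s,fy=s,interpolation=cv2.INTER_CUBIC))
E
python3 - <<'E'
from h import *
from cell import cams,telemetry
p=pickle.load(open("pics/top0.pkl","rb"))
crop(p,210,120,140,140,4,"pics/c1.png");crop(p,370,150,130,110,5,"pics/c2.png")
for n in ["top","scene"]:
    p=cams.read_camera(n);pickle.dump(p,open(f"pics/{n}1.pkl","wb"))
    for q in ["carousel","tray","knob_grip","post_foot","hex_centre","square_centre","round_centre","rubber_foot","guard_mid","tape_roll","screwdriver","remote","carton"]:
        r=cams.cut_out(p,q);print(n,q,[(round(float(a["score"]),2),[round(float(x),1) for x in a["extent"]]) for a in r[:4]])
    if n=="scene": crop(p,270,190,150,120,5,"pics/c3.png")
E
```

```text
top carousel [(0.85, [279.1, 191.2, 118.4, 129.9]), (0.65, [256.0, 237.9, 10.6, 2.9])]
top tray [(0.74, [277.5, 203.4, 74.0, 84.5])]
top knob_grip [(0.49, [256.4, 237.8, 10.9, 8.5])]
top post_foot []
top hex_centre [(0.79, [449.6, 169.9, 17.5, 20.1]), (0.53, [392.0, 203.1, 18.7, 17.7]), (0.51, [417.4, 180.6, 16.4, 15.1])]
top square_centre [(0.82, [483.6, 207.8, 18.5, 23.6])]
top round_centre [(0.7, [426.7, 242.6, 17.8, 16.8])]
top rubber_foot [(0.58, [439.6, 210.3, 17.3, 18.4])]
top guard_mid [(0.83, [277.1, 193.1, 120.1, 129.5])]
top tape_roll [(0.69, [377.4, 274.4, 27.8, 33.1])]
top screwdriver []
top remote [(0.72, [492.2, 163.2, 32.7, 52.5])]
top carton [(0.87, [148.8, 186.2, 77.8, 47.1])]
scene carousel [(0.96, [347.4, 260.3, 114.5, 85.4])]
scene tray [(0.24, [346.1, 256.4, 111.1, 84.9])]
scene knob_grip [(0.5, [388.8, 235.6, 9.1, 13.0])]
scene post_foot []
scene hex_centre [(0.76, [293.8, 194.5, 17.1, 15.2]), (0.58, [243.2, 183.5, 14.7, 17.0]), (0.56, [264.0, 196.0, 9.2, 19.8])]
scene square_centre [(0.49, [257.0, 160.0, 15.7, 15.2])]
scene round_centre []
scene rubber_foot [(0.52, [275.0, 175.2, 12.7, 10.9])]
scene guard_mid [(0.84, [347.5, 258.1, 109.8, 85.1]), (0.38, [274.9, 176.7, 10.9, 7.6])]
scene tape_roll [(0.7, [343.0, 181.8, 23.4, 20.7])]
scene screwdriver [(0.85, [457.6, 265.6, 21.3, 57.5])]
scene remote [(0.74, [221.6, 171.8, 34.8, 25.6])]
scene carton [(0.64, [432.9, 318.3, 62.5, 80.6])]
```

View pics/c1.png

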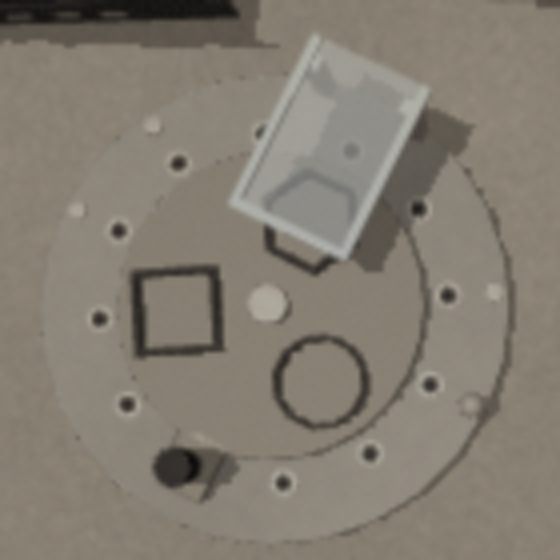

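View pics/c2.png

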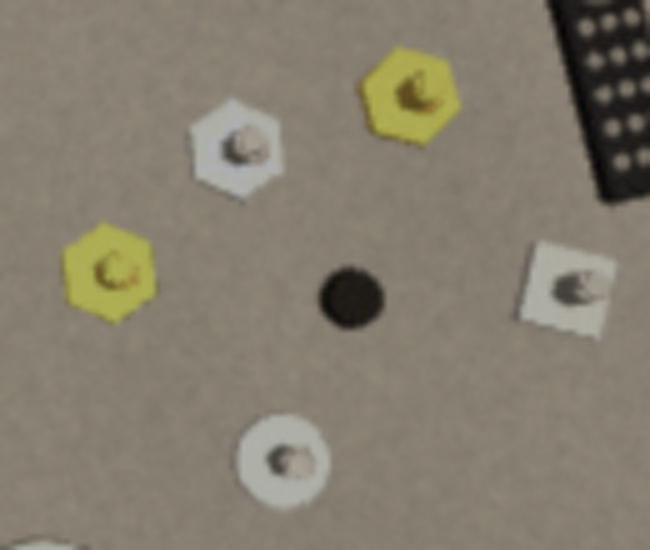

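View pics/c3.png

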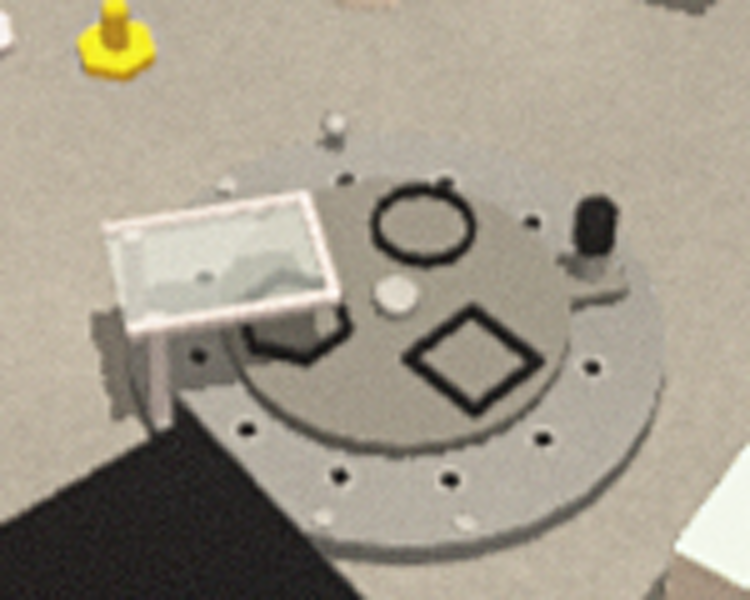

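```bash
python3 - <<'E'
from h import *
from scipy.optimize import least_squares
p=pickle.load(open("pics/top0.pkl","rb"))
f=lambda x,y,s,u0,v0:((x+.5)/s-.5+u0,(y+.5)/s-.5+v0)
H=[(178,163),(119,231),(100,319),(127,404),(283,482),(370,453),(431,384),(448,295),(418,208)]
P=np.array([atz(p,*f(x,y,4,210,120),.020)[:2] for x,y in H])
kn=atz(p,*f(178,467,4,210,120),.088)[:2]
c0=P.mean(0)
def res(q):
    c=q[:2];d=P-c;r=np.hypot(*d.T);a=np.arctan2(d[:,1],d[:,0])-q[2]
    a=(a+np.pi/12)%(np.pi/6)-np.pi/12
    return np.r_[r-.115,a*.115]
d=kn-c0;a0=np.arctan2(d[1],d[0])-np.pi
s=least_squares(res,[*c0,a0]);q=s.x;c=q[:2]
print("centre",c,"yaw",q[2],"res mm",np.round(1000*s.fun,1),"knob",kn,"pred",c+.115*np.array([np.cos(q[2]+np.pi),np.sin(q[2]+np.pi)]))
po=atz(p,*f(472,404,4,210,120),.040)[:2];d=po-c
print("post",po,np.hypot(*d),"angle rel start pin deg",np.degrees((np.arctan2(d[1],d[0])-q[2]-np.pi+np.pi)%(2*np.pi)-np.pi))
for k in (-120,-90,90,120):
    th=q[2]+np.pi+np.radians(k);print(k,"knob",c+.115*np.array([np.cos(th),np.sin(th)]),"nest",c-.06*np.array([np.cos(th),np.sin(th)]))
print("spigot top c2")
for n,(x,y) in dict(hexw=(237,149),sq=(568,291),rnd=(284,461),yel=(110,273),yel2=(411,97),rub=(352,298)).items(): print(n,atz(p,*f(x,y,5,370,150),.010)[:2])
C=[(234,98),(191,128),(192,178),(241,200),(283,174),(279,122)]
W=np.array([atz(p,*f(x,y,5,370,150),.01)[:2] for x,y in C]);print("hexc",W.mean(0));d=W-W.mean(0);print(np.hypot(*d.T),np.degrees(np.arctan2(d[:,1],d[:,0]))%60)
E
```

```text
centre [0.56602646 0.12603643] yaw -0.4765467665776528 res mm [ 0.2 -0.4 -0.1  0.2 -0.1  0.2  0.6  0.1  0.1 -0.   0.1  0.2 -0.4 -0.4
 -0.1  0.1 -0.4  0.8] knob [0.46378302 0.17515292] pred [0.46383927 0.17878848]
post [ 0.49918472 -0.00344404] 0.1457155099738818 angle rel start pin deg 89.99996729896003
-120 knob [0.66280466 0.18815712] nest [0.51553348 0.09362564]
-90 knob [0.6187785  0.22822362] nest [0.53850365 0.07272138]
90 knob [0.51327441 0.02384924] nest [0.59354926 0.17935149]
120 knob [0.57143544 0.01116371] nest [0.56320438 0.18597003]
spigot top c2
hexw [ 0.60312244 -0.24005527]
sq [ 0.52481077 -0.40768164]
rnd [ 0.43962166 -0.25821664]
yel [ 0.53931802 -0.17164813]
yel2 [ 0.62837084 -0.33152074]
rub [ 0.52353355 -0.29659249]
hexc [ 0.60262325 -0.23984941]
[0.02754218 0.02636317 0.02773053 0.02648336 0.02709588 0.02671479] [0.75254974 2.44367726 0.93867318 2.79409759 0.68194675 2.21210751]
```

The hex spigot is the white part at top (417,180). Crop c2 shows a six-sided pale foot, while (484,208) is square, (426,242) is round, and (452,169) and (391,204) are yellow look-alikes. The post is at top (327,221), +90° from the start hole, standing taller than the three flat caps. I'll square the tool up and travel first.

Call:
servo_tool(
  targets="0 0 0 0.15; 0 0 0 0.15; 50 -30 0 0; 50 -30 0 0; 50 -30 0 0; 50 -30 0 0; 50 -30 0 0; 50 -30 0 0",
  hand=0.6,
)

```text
time: 2.55
tool_pos: [0.4627, -0.3242, 0.2408]
tool_rot: [3.139, -0.001, -0.021]
contact_force: [1.0, -2.1, 0.0]
opening: 0.055
```

Call:
servo_tool(
  targets="0 -55 0 0; 0 -55 0 0; 0 -55 0 0; 0 -55 0 0; 0 -55 0 0; 0 -55 10 0; 0 -55 10 0; 0 -55 10 0; 0 -50 10 -0.02; 0 0 0 0",
)

```text
time: 3.8
tool_pos: [0.4749, 0.1838, 0.1978]
tool_rot: [3.139, -0.006, 0.005]
contact_force: [-0.3, -0.1, -0.1]
opening: 0.0552
```

```bash
python3 - <<'E'
from h import *
from cell import cams,telemetry
s=telemetry.observe();print(s["time"],s["tool_pos"],s["tool_rot"],s["qpos"])
p=cams.read_camera("wrist");pickle.dump(p,open("pics/w2.pkl","wb"));cv2.imwrite("pics/w2.png",p["color"][:,:,::-1])
r=cams.cut_out(p,"knob_grip");print([(a["score"],a["extent"]) for a in r])
print(proj(p,[[.4638,.1788,.088],[.4638,.1788,.057],[.5133,.0238,.02],[.4992,-.0034,.02]],True))
E
```

```text
3.8 [0.47493534 0.18378569 0.19781091] [ 3.13940876 -0.00567681  0.00517505] [ 0.22065295  0.35076895  1.63742318 -0.00366983  1.14832445  1.78777662]
[(0.64, [323.5, 206.8, 24.2, 37.5])]
[[323.67445235 209.68387006]
 [323.08988126 198.8555356 ]
 [460.04718287 147.45267508]
 [478.96728319 160.6339678 ]]
```

View pics/w2.png

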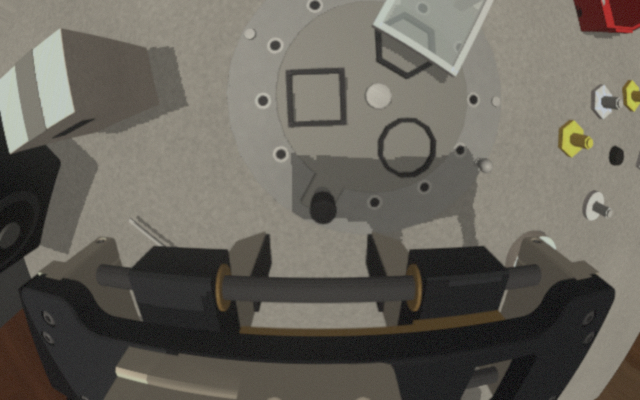

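The wrist view shows the black knob at (323,210), as predicted to about 2 px, with the post at (485,165). I'll go down and grip it.

Call:
servo_tool(
  targets="-12 5 20 0; 0 0 40 0; 0 0 35 0; 0 0 20 0; 0 0 5 0; 0 0 0 0",
)

```text
time: 4.65
tool_pos: [0.4684, 0.1677, 0.0791]
tool_rot: [3.138, -0.015, -0.01]
contact_force: [-0.2, -0.5, 1.2]
opening: 0.0553
```

Call:
servo_tool(
  targets="-5 -10 0 0; 0 0 0 0",
)

```text
time: 4.9
tool_pos: [0.4643, 0.1782, 0.0808]
tool_rot: [3.139, -0.018, -0.011]
contact_force: [0.6, -0.4, 0.8]
opening: 0.0548
```

Call:
servo_tool(
  targets="-1 0 4 0; 0 0 0 0; 0 0 0 0; 0 0 0 0; 0 0 0 0",
  hand=0,
  squeeze=35,
)

```text
time: 5.52
tool_pos: [0.4635, 0.1787, 0.0773]
tool_rot: [3.14, -0.019, -0.01]
contact_force: [0.5, 0.0, -0.3]
opening: 0.0233
```

Call:
servo_tool(
  targets="0 0 -5 0; 0 0 -5 0; 0 0 -3 0; 0 0 0 0; 0 0 0 0",
)

```text
time: 6.15
tool_pos: [0.4631, 0.1783, 0.0898]
tool_rot: [3.139, -0.018, -0.01]
contact_force: [2.0, 0.4, -7.0]
opening: 0.0231
```

```bash
python3 - <<'E'
import numpy as np
c=np.array([.566,.126]);a=np.radians(152.7+np.arange(0,91,6))
P=c+.115*np.c_[np.cos(a),np.sin(a)]
print((np.diff(P,axis=0)*[1000,-1000]).round(1).tolist());print(P.round(4).tolist())
E
```

```text
[[-5.0, 11.0], [-3.8, 11.4], [-2.6, 11.8], [-1.3, 12.0], [-0.1, 12.0], [1.2, 12.0], [2.4, 11.8], [3.7, 11.5], [4.8, 11.0], [6.0, 10.5], [7.0, 9.8], [8.0, 9.0], [8.9, 8.1], [9.7, 7.1], [10.4, 6.1]]
[[0.4638, 0.1787], [0.4589, 0.1678], [0.4551, 0.1563], [0.4525, 0.1446], [0.4512, 0.1326], [0.4511, 0.1206], [0.4523, 0.1086], [0.4548, 0.0968], [0.4584, 0.0854], [0.4633, 0.0743], [0.4692, 0.0639], [0.4763, 0.0541], [0.4843, 0.0451], [0.4932, 0.037], [0.5029, 0.0299], [0.5133, 0.0238]]
```

Call:
servo_tool(
  targets="-5 11 0 0; -4 11.5 0 0; -2.5 12 0 0; -1.5 12 0 0; 0 0 0 0",
)

```text
time: 6.78
tool_pos: [0.4505, 0.1278, 0.0903]
tool_rot: [3.139, -0.023, -0.011]
contact_force: [2.6, -0.1, -7.5]
opening: 0.0232
```

Call:
servo_tool(
  targets="1 12 0 0; 2 12 0 0; 3 11.5 0 0; 4.5 11 0 0; 0 0 0 0",
)

```text
time: 7.4
tool_pos: [0.4612, 0.0777, 0.0906]
tool_rot: [3.14, -0.023, -0.012]
contact_force: [4.4, 1.3, -8.6]
opening: 0.0232
```

Call:
servo_tool(
  targets="5 10.5 0.5 0; 6.5 10 0 0; 7.5 9 0 0; 8 8.5 0 0; 9 7.5 0 0; 0 0 0 0",
)

```text
time: 8.15
tool_pos: [0.4966, 0.0339, 0.0901]
tool_rot: [-3.137, -0.019, -0.012]
contact_force: [3.4, 2.8, -7.3]
opening: 0.023
```

Call:
servo_tool(
  targets="8 5.5 0 0; 7.5 4 0 0; 0 0 0 0",
)

```text
time: 8.52
tool_pos: [0.5098, 0.0255, 0.0892]
tool_rot: [-3.136, -0.013, -0.011]
contact_force: [1.8, 2.2, -8.0]
opening: 0.0234
```

Call:
servo_tool(
  targets="3.5 1.8 0 0; 0 0 0 0; 0 0 0 0",
)

```text
time: 8.9
tool_pos: [0.5126, 0.024, 0.0891]
tool_rot: [-3.135, -0.012, -0.01]
contact_force: [2.3, 2.6, -7.1]
opening: 0.023
```

Call:
servo_tool(
  targets="0.5 0 4 0; 0 0 4 0; 0 0 3 0; 0 0 0 0",
)

```text
time: 9.4
tool_pos: [0.5128, 0.024, 0.0776]
tool_rot: [-3.136, -0.011, -0.01]
contact_force: [0.6, 1.7, -4.5]
opening: 0.0234
```

Call:
servo_tool(
  targets="0 0 0 0; 0 0 0 0; 0 0 0 0",
  hand=0.6,
)

```text
time: 9.78
tool_pos: [0.5137, 0.0232, 0.0789]
tool_rot: [-3.137, -0.014, -0.01]
contact_force: [-0.9, 0.4, -0.1]
opening: 0.0486
```

Call:
servo_tool(
  targets="0 0 -30 0; 0 0 -50 0; 0 0 -40 0; 0 0 0 0",
)

```text
time: 10.28
tool_pos: [0.5121, 0.022, 0.203]
tool_rot: [-3.138, -0.014, -0.011]
contact_force: [-0.7, -0.8, -0.1]
opening: 0.0554
```

```bash
python3 - <<'E'
from h import *
from cell import cams,telemetry
s=telemetry.observe();print(s["time"],s["tool_pos"],s["tool_rot"])
p=cams.read_camera("wrist");pickle.dump(p,open("pics/w3.pkl","wb"));cv2.imwrite("pics/w3.png",p["color"][:,:,::-1])
print(proj(p,[[.5133,.0238,.088],[.5133,.0238,.097]],True),cams.cut_out(p,"knob_grip")[0]["extent"])
p=cams.read_camera("top");pickle.dump(p,open("pics/t3.pkl","wb"));crop(p,210,120,140,140,4,"pics/c4.png")
E
```

```text
10.275 [0.51213948 0.02200027 0.20299028] [-3.13774428 -0.01392458 -0.01055932]
[[316.76226361 195.52368915]
 [316.66790183 198.56177326]] [316.5, 194.9, 26.3, 32.4]
```

View pics/w3.png

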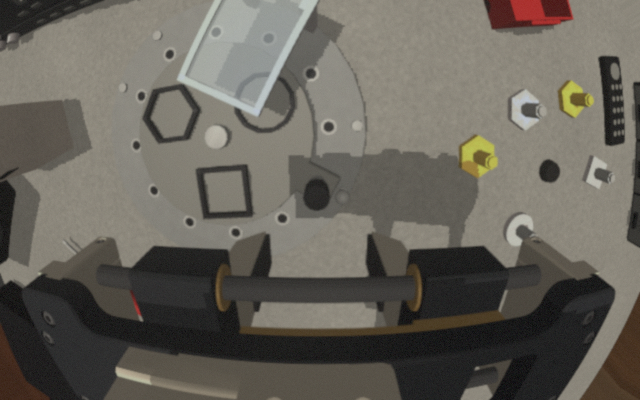

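View pics/c4.png

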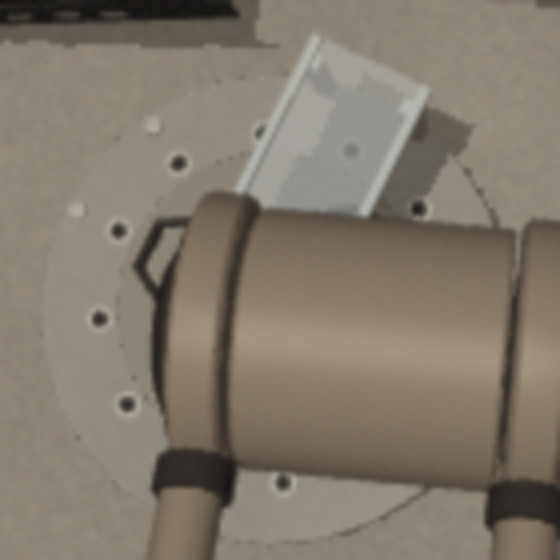

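The wrist view shows the knob at (317,193) beside the post at (343,198), and the hex nest at (171,113) clear of the guard. Next I'll go to the hex spigot.

Call:
servo_tool(
  targets="15 45 0 0; 15 45 0 0; 15 45 5 0; 15 45 10 0; 15 45 10 0; 12 35 5 0; 0 0 0 0; 0 0 0 0",
  hand=0.5,
)

```text
time: 11.42
tool_pos: [0.5909, -0.2433, 0.1511]
tool_rot: [-3.126, 0.017, -0.009]
contact_force: [-0.6, 1.1, -0.2]
opening: 0.046
```

```bash
python3 - <<'E'
from h import *
from cell import cams,telemetry
s=telemetry.observe();print(s["time"],s["tool_pos"],s["tool_rot"])
p=cams.read_camera("wrist");pickle.dump(p,open("pics/w4.pkl","wb"));cv2.imwrite("pics/w4.png",p["color"][:,:,::-1])
print(proj(p,[[.603,-.24,.01],[.603,-.24,.046]],True),[(a["score"],a["extent"]) for a in cams.cut_out(p,"hex_centre")])
crop(p,260,100,130,110,6,"pics/c5.png")
p=cams.read_camera("top");pickle.dump(p,open("pics/t4.pkl","wb"));crop(p,210,120,140,140,4,"pics/c6.png")
E
```

```text
11.425 [ 0.59092275 -0.24327352  0.15111863] [-3.1264835   0.01673924 -0.00861595]
[[317.03820175 172.26308662]
 [316.2027308  182.81484553]] [(0.93, [316.0, 174.4, 49.8, 55.1]), (0.68, [251.7, 227.4, 45.9, 41.2]), (0.58, [411.7, 147.6, 50.0, 48.1])]
```

View pics/w4.png

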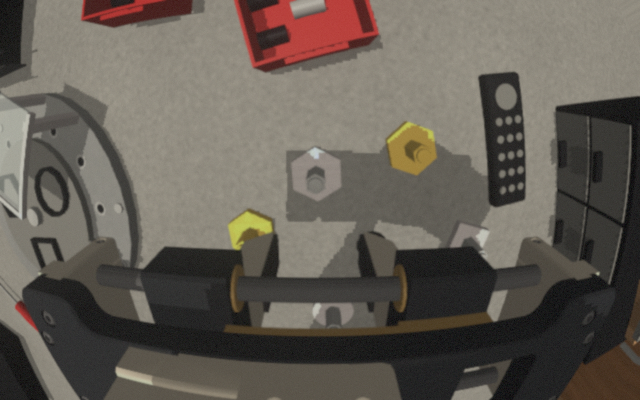

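View pics/c6.png

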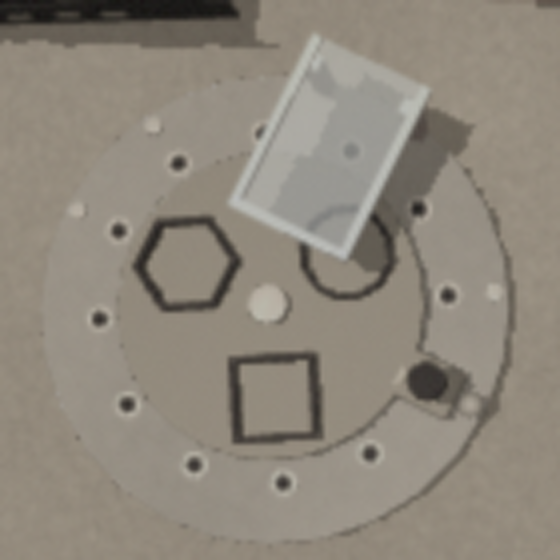

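View pics/c5.png

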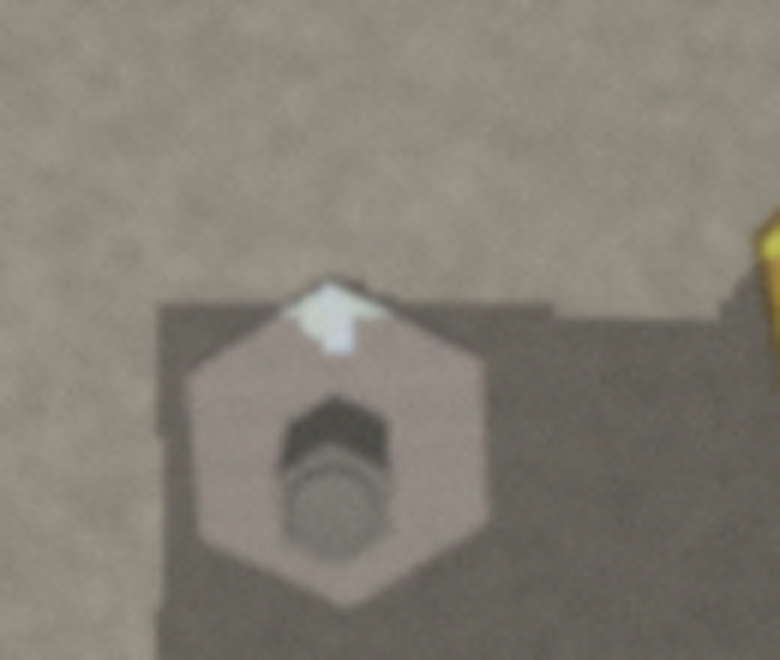

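The spigot at wrist (316,174) is the pale six-sided one, with yellow look-alikes at (252,230) and (412,148). The tray nest sits clear at crop (188,263). I'll measure both.

```bash
python3 - <<'E'
from h import *
f=lambda x,y,s,u0,v0:((x+.5)/s-.5+u0,(y+.5)/s-.5+v0)
def hexfit(W):
    m=W.mean(0);d=W-m;return m,np.hypot(*d.T).round(4),np.degrees(np.angle(np.exp(6j*np.arctan2(d[:,1],d[:,0])).mean())/6)
p=pickle.load(open("pics/w4.pkl","rb"))
C=[(331,280),(483,360),(490,521),(345,608),(201,542),(188,375)]
print("spigot",*hexfit(np.array([atz(p,*f(x,y,6,260,100),.01,True)[:2] for x,y in C])))
print("studtop",atz(p,*f(333,515,6,260,100),.046,True))
p=pickle.load(open("pics/t4.pkl","rb"))
C=[(153,219),(214,218),(240,263),(217,307),(161,310),(135,266)]
print("nest outer",*hexfit(np.array([atz(p,*f(x,y,4,210,120),.044)[:2] for x,y in C])))
k=atz(p,*f(428,381,4,210,120),.088);print("knob",k)
p=pickle.load(open("pics/w3.pkl","rb"))
crop(p,130,70,90,90,8,"pics/c7.png")
print("nest w3",atz(p,171,113.5,.044,True),proj(p,[[.5935,.1794,.044]],True))
E
```

```text
spigot [ 0.60083423 -0.23914339] [0.0271 0.0268 0.0268 0.0266 0.0272 0.0266] 2.7443035158180358
studtop [ 0.6007361  -0.23903911  0.046     ]
nest outer [0.59286516 0.17803512] [0.0366 0.0343 0.0345 0.0343 0.0339 0.0335] -28.388528000581584
knob [0.51283364 0.02228085 0.088     ]
nest w3 [0.59159695 0.17686722 0.044     ] [[168.84593325 111.94084521]]
```

Call:
servo_tool(
  targets="10 -4 20 -0.047; 0 0 30 0; 0 0 20 0; 0 0 0 0; 0 0 0 0",
)

```text
time: 12.2
tool_pos: [0.6027, -0.2329, 0.0786]
tool_rot: [-3.127, 0.013, 0.053]
contact_force: [-0.5, -0.3, -0.3]
opening: 0.0461
```

Call:
servo_tool(
  targets="-1 6 10 0.015; 0 0 10 0; 0 0 0 0; 0 0 0 0",
)

```text
time: 12.7
tool_pos: [0.6026, -0.2395, 0.0587]
tool_rot: [-3.128, 0.011, 0.038]
contact_force: [-0.0, 0.6, 0.2]
opening: 0.0458
```

Call:
servo_tool(
  targets="-1 0 10 0; 0 0 10 0; 0 0 8.5 0; 0 0 0 0; 0 0 0 0",
)

```text
time: 13.32
tool_pos: [0.6011, -0.239, 0.028]
tool_rot: [-3.128, 0.011, 0.038]
contact_force: [-0.2, 0.4, -0.3]
opening: 0.0458
```

Call:
servo_tool(
  targets="0 0 0 0; 0 0 0 0; 0 0 0 0; 0 0 0 0; 0 0 0 0",
  hand=0,
  squeeze=25,
)

```text
time: 13.95
tool_pos: [0.6016, -0.2393, 0.029]
tool_rot: [-3.129, 0.009, 0.038]
contact_force: [0.3, 0.7, -0.7]
opening: 0.0155
```

Call:
servo_tool(
  targets="0 0 -8 0; 0 0 -20 0; 0 0 -30 0; 0 0 -30 0; 0 0 -30 0; 0 0 -15 0; 0 0 0 0",
)

```text
time: 14.82
tool_pos: [0.6024, -0.2406, 0.1672]
tool_rot: [-3.128, 0.011, 0.038]
contact_force: [0.6, -0.5, -1.2]
opening: 0.0158
```

```bash
python3 - <<'E'
from h import *
from cell import cams,telemetry
s=telemetry.observe();print(s["time"],s["tool_pos"],s["tool_rot"],s["opening"])
p=cams.read_camera("wrist");pickle.dump(p,open("pics/w5.pkl","wb"));cv2.imwrite("pics/w5.png",p["color"][:,:,::-1])
E
```

```text
14.825 [ 0.60240476 -0.24061591  0.16715201] [-3.12807885  0.01077134  0.03805883] 0.015762227561130656
```

View pics/w5.png

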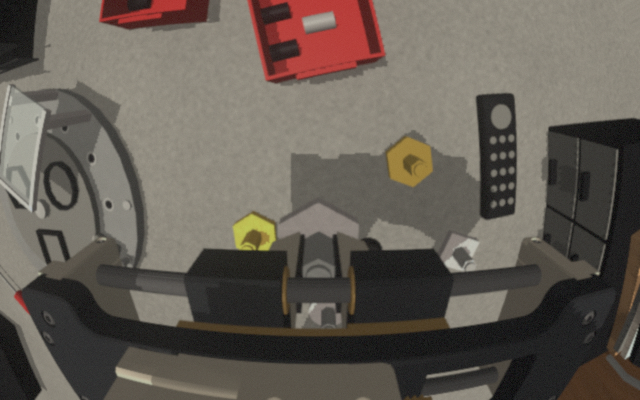

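```bash
python3 - <<'E'
from h import *
p=pickle.load(open("pics/w5.pkl","rb"))
R=Ro.from_euler("xyz",[-3.128,.0108,.038]).as_matrix();t=np.array([.6024,-.2406,.1672])
for dx in (-2,0,2):
    L=np.array([[26.56,0,19],[13.28,23,19],[13.28,-23,19]])/1000+[dx/1000,0,0]
    print(dx,proj(p,t+L@R.T,True).round(1).tolist())
crop(p,260,190,120,60,6,"pics/c8.png")
E
```

```text
-2 [[318.3, 204.5], [358.1, 226.2], [278.5, 226.2]]
0 [[318.3, 201.1], [358.3, 223.0], [278.3, 223.0]]
2 [[318.3, 197.7], [358.4, 219.8], [278.1, 219.7]]
```

View pics/c8.png

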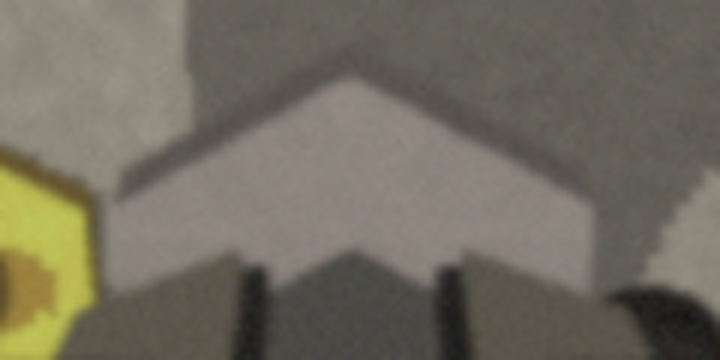

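Call:
servo_tool(
  targets="0.5 -20 0 0; 0.5 -40 0 0; 0.5 -45 0 0; 0.5 -45 0 0; 0.5 -45 0 0; 0.5 -45 0 0; 0.5 -45 0 0; 0.5 -45 0 0; 0.5 -40 0 0; 0.5 -30 0 0; 0.5 -15 0 0; 0 0 0 0",
)

```text
time: 16.38
tool_pos: [0.578, 0.201, 0.1583]
tool_rot: [-3.12, 0.041, 0.043]
contact_force: [0.3, -0.5, -0.1]
opening: 0.0155
```

Call:
servo_tool(
  targets="0 0 0 0.13; 0 0 0 0.13; 0 0 0 0.13; 0 0 0 0.127; 0 0 0 0; 0 0 0 0",
)

```text
time: 17.12
tool_pos: [0.5773, 0.1939, 0.1561]
tool_rot: [3.135, 0.049, -0.494]
contact_force: [-0.3, -0.3, -1.4]
opening: 0.0157
```

```bash
python3 - <<'E'
from h import *
from cell import cams,telemetry
p=cams.read_camera("wrist");pickle.dump(p,open("pics/w6.pkl","wb"));cv2.imwrite("pics/w6.png",p["color"][:,:,::-1])
s=telemetry.observe();print(s["time"],s["tool_pos"],s["tool_rot"],s["opening"])
print(proj(p,[[.5935,.1794,.044]],True))
crop(p,250,100,130,110,6,"pics/c9.png")
E
```

```text
17.175 [0.57734287 0.19395166 0.15612982] [ 3.13472475  0.04908424 -0.49402073] 0.015560623801233969
[[323.1701213  166.33972228]]
```

View pics/w6.png

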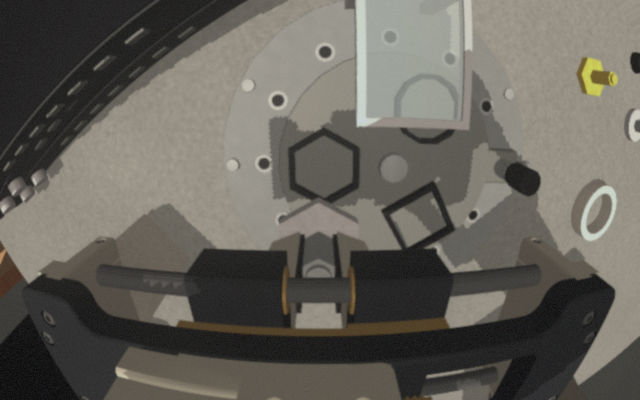

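View pics/c9.png

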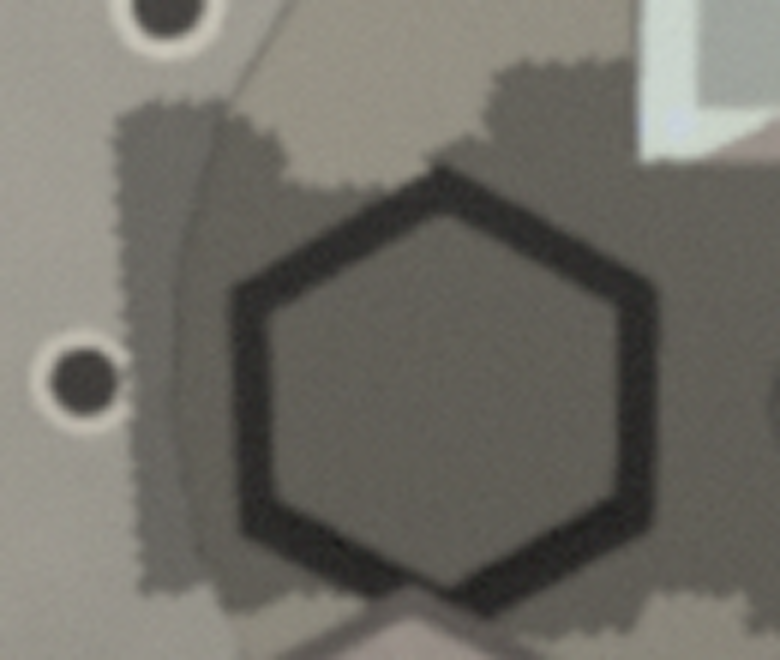

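The nest shows at (324,166) px, clear of the guard, and the held spigot's front corner is at (319,199). I'll work out the remaining offset from this picture.

```bash
python3 - <<'E'
from h import *
from scipy.optimize import least_squares
f=lambda x,y,s,u0,v0:((x+.5)/s-.5+u0,(y+.5)/s-.5+v0)
p=pickle.load(open("pics/w6.pkl","rb"))
C=np.array([f(*c,6,250,100) for c in [(442,165),(657,285),(650,525),(243,530),(232,290)]])
def hx(q,r,z,idx): 
    a=q[2]+np.radians(60*np.arange(6));return np.c_[q[0]+r*np.cos(a),q[1]+r*np.sin(a),0*a+z]
rO=.030/np.cos(np.pi/6)
W=np.array([atz(p,*c,.044,True)[:2] for c in C])
best=None
for k in range(6):
    def res(q):
        P=hx(q,rO,.044,0)[:,:2];d=np.linalg.norm(W[:,None]-P[None],axis=2);return d.min(1)*1000
    s=least_squares(res,[*(W.mean(0)),np.radians(k*10)])
    if best is None or s.cost<best.cost:best=s
n=best.x;print("nest",n[:2],np.degrees(n[2])%60,best.fun.round(2))
R=Ro.from_euler("xyz",[3.1347,.0491,-.4940]).as_matrix();t=np.array([.57734,.19395,.15613])
for dx in (-2,0,2):
    print(dx,proj(p,t+(np.array([[26.56+dx,0,19],[13.28+dx,23,19],[13.28+dx,-23,19]])/1000)@R.T,True).round(1).tolist())
d=R.T@(np.r_[n[:2],.1561]-t)*1000;print("tool shift to nest",d, "model nest",R.T@(np.array([.5935,.1794,.1561])-t)*1000)
crop(p,260,185,120,60,6,"pics/c10.png")
E
```

```text
nest [0.59213532 0.17945657] 32.52232442988192 [0.2  0.53 0.69 0.71 0.65]
-2 [[317.8, 204.5], [357.6, 226.2], [278.0, 226.1]]
0 [[317.8, 201.1], [357.8, 223.0], [277.8, 222.9]]
2 [[317.8, 197.7], [358.0, 219.8], [277.7, 219.7]]
tool shift to nest [19.87601873  5.75181114 -0.90703794] model nest [21.10287837  5.15498088 -0.97144045]
```

View pics/c10.png

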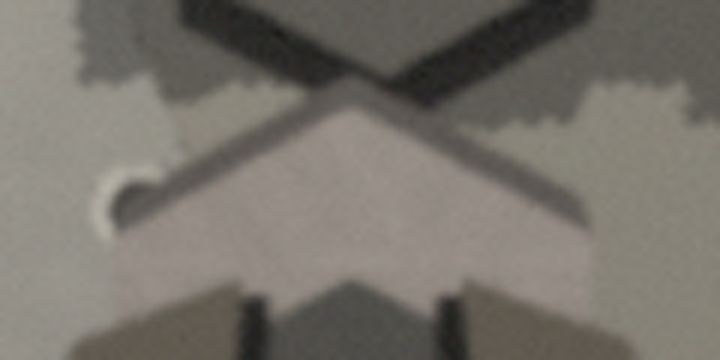

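Call:
servo_tool(
  targets="12 3 10 -0.014; 10 2.5 15 0; 2.5 0 15 0; 0 0 10 0; 0 0 5 0; 0 0 0 0; 0 0 0 0",
)

```text
time: 18.05
tool_pos: [0.5945, 0.1772, 0.0946]
tool_rot: [3.134, 0.051, -0.477]
contact_force: [-0.0, 0.1, -0.9]
opening: 0.0154
```

Call:
servo_tool(
  targets="-0.5 -1.2 5 -0.003; 0 0 6 0; 0 0 5 0; 0 0 0 0; 0 0 0 0",
)

```text
time: 18.68
tool_pos: [0.5941, 0.1792, 0.0784]
tool_rot: [3.135, 0.05, -0.473]
contact_force: [-0.4, 0.5, -0.3]
opening: 0.0152
```

```bash
python3 - <<'E'
from h import *
from cell import cams,telemetry
p=cams.read_camera("wrist");pickle.dump(p,open("pics/w7.pkl","wb"))
s=telemetry.observe();print(s["time"],s["tool_pos"],s["tool_rot"],s["opening"])
crop(p,240,140,150,110,5,"pics/c11.png")
p=cams.read_camera("scene");crop(p,270,170,150,120,5,"pics/c12.png")
E
```

```text
18.725 [0.59401928 0.17918186 0.07841593] [ 3.13525799  0.04985323 -0.47310089] 0.01576759264962141
```

View pics/c11.png

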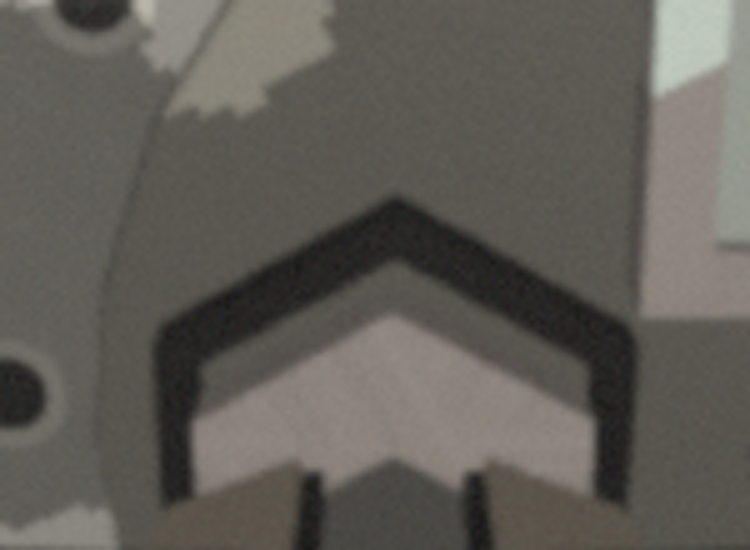

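View pics/c12.png

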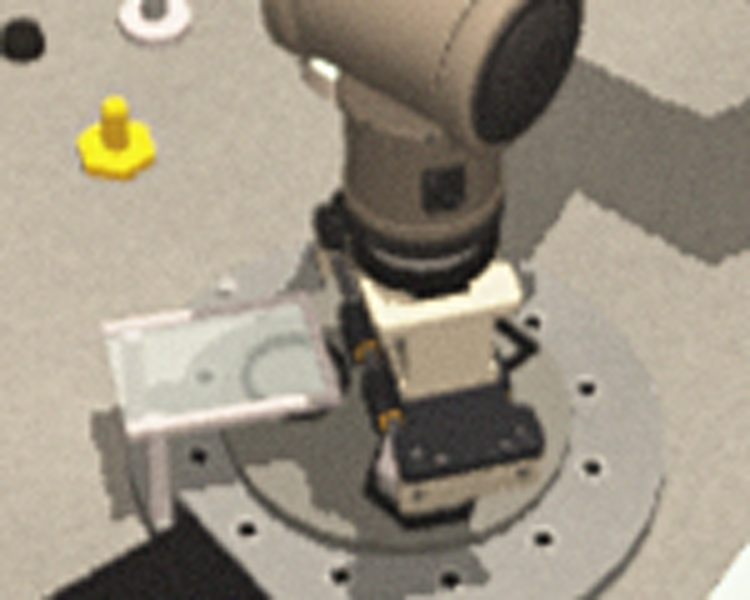

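```bash
python3 - <<'E'
from h import *
f=lambda x,y,s,u0,v0:((x+.5)/s-.5+u0,(y+.5)/s-.5+v0)
p=pickle.load(open("pics/w7.pkl","rb"))
tx=np.array([np.cos(-.473),np.sin(-.473)]);ty=np.array([np.sin(-.473),-np.cos(-.473)])
t=np.array([.5940,.1792])
for n,c,z in [("nest inner",(397,262),.044),("nest outer",(397,198),.044),("foot z59",(395,315),.0594),("foot z60",(395,315),.0604),("fl",(192,420),.0594),("fr",(597,418),.0594),("nl o",(157,335),.044),("nr o",(634,332),.044),("nl i",(202,358),.044),("nr i",(588,362),.044)]:
    w=atz(p,*f(*c,5,240,140),z,True)[:2]-t;print(n,(w@tx*1000).round(1),(w@ty*1000).round(1))
E
```

```text
nest inner 26.0 0.8
nest outer 34.0 0.8
foot z59 25.2 0.5
foot z60 25.6 0.5
fl 12.3 -22.8
fr 12.4 23.7
nl o 16.5 -28.7
nr o 16.8 30.1
nl i 13.4 -23.2
nr i 12.8 24.5
```

Call:
servo_tool(
  targets="1.2 0.3 4 0; 0.2 0 4 0; 0 0 3 0; 0 0 0 0; 0 0 0 0",
)

```text
time: 19.4
tool_pos: [0.5947, 0.1784, 0.0667]
tool_rot: [3.135, 0.05, -0.473]
contact_force: [-0.0, 0.5, -0.3]
opening: 0.0159
```

Call:
servo_tool(
  targets="0 0 1 0; 0 0 1 0; 0 0 0 0; 0 0 0 0",
)

```text
time: 19.9
tool_pos: [0.5949, 0.1785, 0.0657]
tool_rot: [3.136, 0.049, -0.473]
contact_force: [0.3, -0.8, -1.2]
opening: 0.0157
```

Call:
servo_tool(
  targets="0 0 1 0; 0 0 0 0; 0 0 1 0; 0 0 0 0",
)

```text
time: 20.4
tool_pos: [0.595, 0.1784, 0.0656]
tool_rot: [3.136, 0.048, -0.473]
contact_force: [-0.2, -1.3, 1.0]
opening: 0.0156
```

```bash
python3 - <<'E'
from h import *
from cell import cams,telemetry
p=cams.read_camera("wrist");pickle.dump(p,open("pics/w8.pkl","wb"))
s=telemetry.observe();print(s["time"],s["tool_pos"],s["tool_rot"],s["contact_force"])
crop(p,240,140,150,110,5,"pics/c13.png")
E
```

```text
20.45 [0.59504547 0.17837446 0.06552147] [ 3.13645717  0.04755369 -0.47298609] [-1.54372827 -0.08701209  3.84462437]
```

View pics/c13.png

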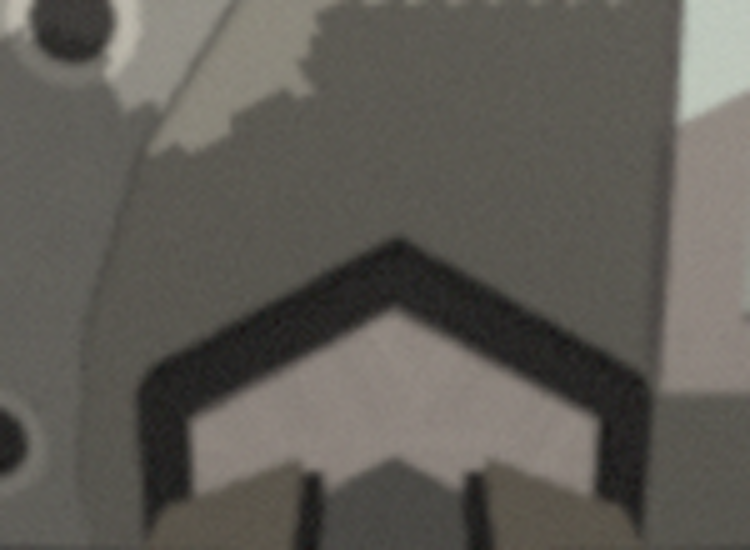

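The foot is inside the nest walls and floor contact shows about 4 N upward, so I'll release.

Call:
servo_tool(
  targets="0 0 0 0; 0 0 0 0; 0 0 0 0; 0 0 0 0",
  hand=0.4,
)

```text
time: 20.95
tool_pos: [0.5951, 0.1786, 0.0646]
tool_rot: [3.137, 0.048, -0.473]
contact_force: [1.4, -0.1, 0.4]
opening: 0.0364
```

```bash
python3 - <<'E'
from h import *
from cell import cams,telemetry
p=cams.read_camera("wrist");pickle.dump(p,open("pics/w9.pkl","wb"))
s=telemetry.observe();print(s["time"],s["tool_pos"],s["tool_rot"],s["contact_force"],s["opening"])
crop(p,240,140,150,110,5,"pics/c14.png")
E
```

```text
21.0 [0.59512908 0.17855709 0.06457864] [ 3.1365622   0.0479314  -0.47303627] [ 0.88434302  0.79536203 -0.08327219] 0.03653263674858291
```

View pics/c14.png

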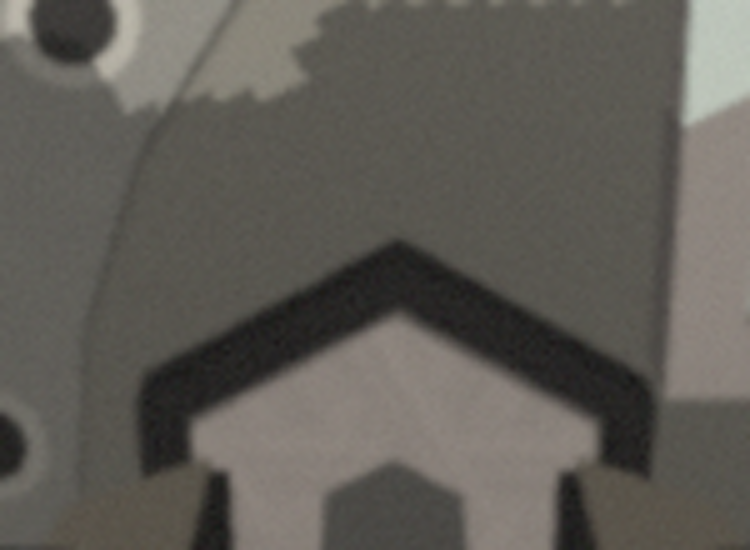

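The fingers are free of the stud and the foot is inside the walls. I'll rise straight up, then move off the scene so the top camera can see.

Call:
servo_tool(
  targets="0 0 -8 0; 0 0 -15 0; 0 0 -30 0; 0 0 -40 0; 0 0 -30 0; -40 0 0 0; -40 0 0 0; -40 0 0 0; 0 0 0 0; 0 0 0 0",
)

```text
time: 22.25
tool_pos: [0.494, 0.2322, 0.2082]
tool_rot: [-3.138, 0.037, -0.474]
contact_force: [-0.6, 0.2, 0.3]
opening: 0.0366
```

```bash
python3 - <<'E'
from h import *
from cell import cams,telemetry
s=telemetry.observe();print(s["time"],s["tool_pos"],s["tool_rot"],s["contact_force"])
p=cams.read_camera("wrist");pickle.dump(p,open("pics/w10.pkl","wb"));cv2.imwrite("pics/w10.png",p["color"][:,:,::-1])
p=cams.read_camera("top");pickle.dump(p,open("pics/t10.pkl","wb"));crop(p,210,120,140,140,4,"pics/c15.png")
print([(a["score"],a["extent"]) for a in cams.cut_out(p,"hex_centre")])
E
```

```text
22.25 [0.4940438  0.23221111 0.20817588] [-3.1375147   0.03735252 -0.47376139] [-0.59931914  0.17914321  0.31911563]
[(0.74, [390.6, 204.8, 16.3, 15.7]), (0.65, [451.2, 167.6, 14.3, 18.2]), (0.54, [257.5, 185.8, 22.7, 18.3])]
```

View pics/w10.png

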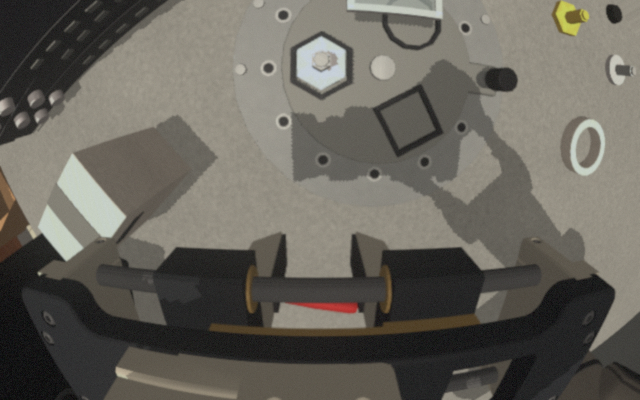

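View pics/c15.png

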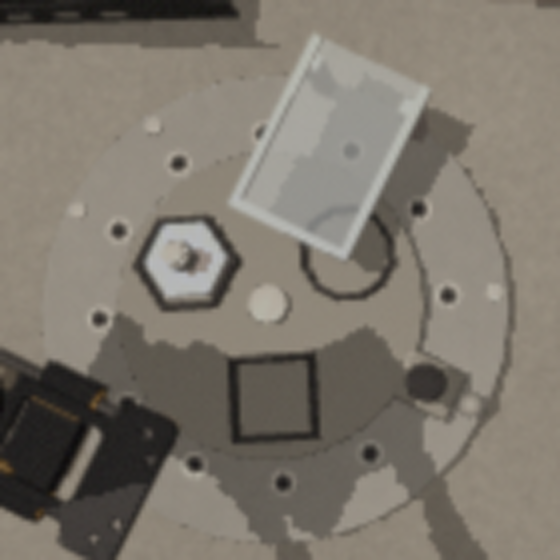

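```bash
python3 - <<'E'
from h import *
from cell import cams,telemetry
p=cams.read_camera("scene");pickle.dump(p,open("pics/s10.pkl","wb"));crop(p,270,180,150,120,5,"pics/c16.png")
g=lambda X:((proj(p,X)-[270,180]+.5)*5-.5).round(1).tolist()
q0=pickle.load(open("pics/scene0.pkl","rb"))
k=np.array([.5133,.0238]);print("knob top/bottom home",g([[*k,.088],[*k,.057],[*k,.097]]))
n=[.593,.1792];print("stud top, foot top",g([[*n,.082],[*n,.046],[*n,.086]]))
w=pickle.load(open("pics/w10.pkl","rb"));print("w10 stud top, foot top",proj(w,[[*n,.082],[*n,.046]],True))
crop(w,270,10,110,100,7,"pics/c17.png")
E
```

```text
knob top/bottom home [[341.6, 154.0], [340.5, 191.2], [342.0, 143.0]]
stud top, foot top [[421.2, 382.9], [418.4, 425.5], [421.5, 378.0]]
w10 stud top, foot top [[321.05790923  59.96570595]
 [320.87847174  63.41802622]]
```

View pics/c16.png

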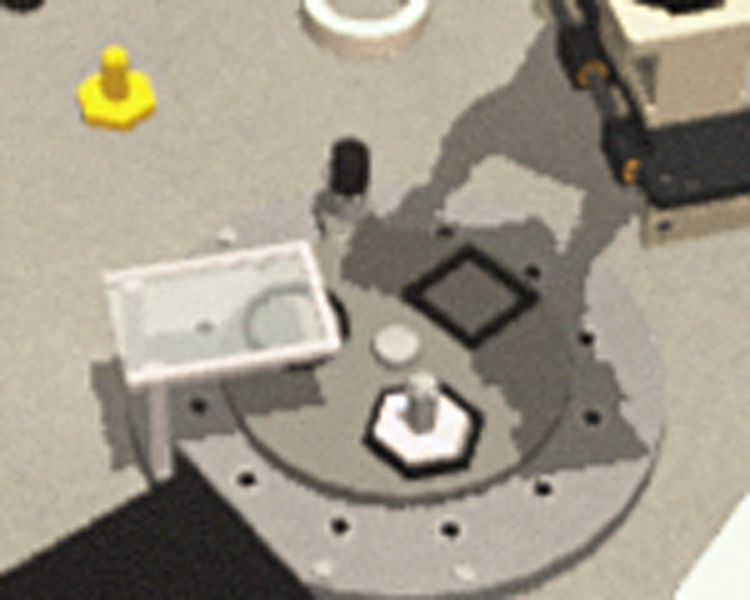

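View pics/c17.png

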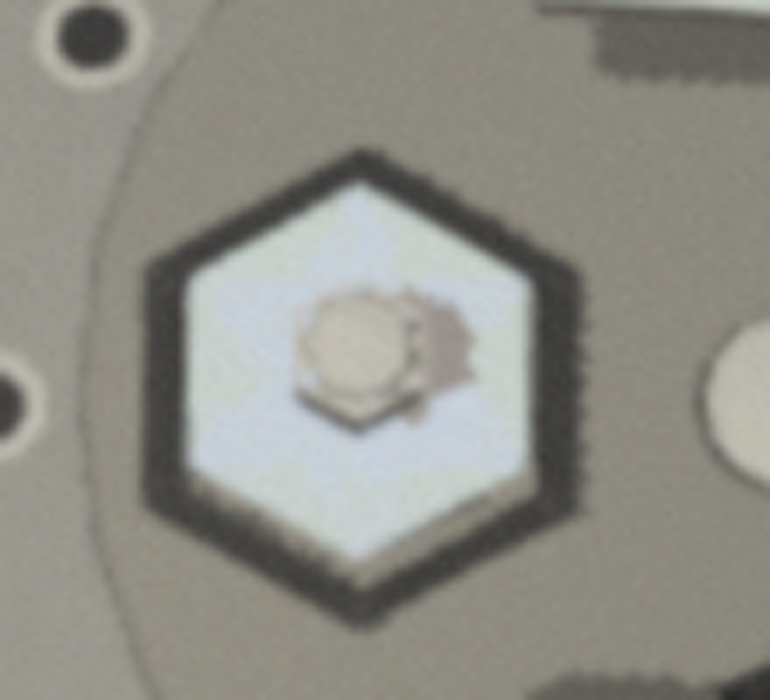

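```bash
python3 - <<'E'
from h import *
a=pickle.load(open("pics/scene1.pkl","rb"));b=pickle.load(open("pics/s10.pkl","rb"))
for p,k,(u,v) in [(a,[.4638,.1788],(389,236)),(b,[.5133,.0238],(339,213))]:
    print(proj(p,[[*k,.0725]]).round(1))
    g=p["color"][v-17:v+17,u-12:u+12].max(2)<75
    ys,xs=np.nonzero(g);print(xs.mean()+u-12,ys.min()+v-17,ys.max()+v-17,len(ys), ys.mean()+v-17)
E
```

```text
[[387.1 235.7]]
388.475 230 240 80 235.0375
[[337.8 214.2]]
339.4931506849315 208 219 73 213.46575342465752
```

The knob sits at the same height relative to prediction as at the start (-0.7 px both times, where 9 mm would be about 2 px), so the pin is home. Handing in.

```bash
python3 -c "
from cell import robot,telemetry
print(telemetry.observe()['contact_force']);print(robot.hand_in())"
```

```text
[ 0.01035777  0.56326173 -0.09569182]
the job is handed in; nothing more can be done
None
```

I handed the job in at about 22 s of the 58 s allowed; hand-in gives no verdict. I turned the tray +90° by the knob, let the pin drop into the hole beside the post, and set the pale hex spigot into the hex nest.

**Last checks:**
- **Spigot:** the wrist and top pictures show its foot flat inside the nest walls, about 1 mm off centre, with the stud upright.
- **Pin:** the knob is beside the post. Its height in the scene picture matches the start, so I take the pin to be home.
- **Robot:** the gripper is clear of everything.
- **Other parts:** the two other spigots and the loose items were never approached or touched as far as I saw. I did not re-measure their positions at the end.

**Disagreements:**
- **Tool tilt:** the tool drifted to about 0.05 rad of tilt during the moves. The spigot settled flat once released.
- **Nest position:** the top and wrist cameras disagreed by 1–2 mm, which was inside the clearance.

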